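Restock a spring-pusher display stand with a carved wooden tower

ROBOT

A 6-joint arm with a two-finger parallel gripper is mounted at the origin on the work surface. World frame = base frame: x ahead of the robot, y to its left, z up, the work surface at z = 0. Lengths are in m, angles in degrees, forces in N, time in s.
With the tool pointing down it reaches from about 0.4 to 0.825 m from the base axis. Payload 7 kg.
Tool frame: the origin (TCP) lies at the very end of the fingers, on their centre line; the grasp point (between the pads) lies 19 mm behind it (r.hold_point_z is the distance from the TCP to the grasp point, in m); z points along the fingers, y is the direction in which the jaws open and shut (so a half turn about z gives the same grasp; the last joint's range is limited). The gripper opens to 88 mm and grips with 3 to 60 N. Pads are 19 mm wide; open, the fingers measure 130 mm over their backs; the gripper's body (78 mm by 193 mm) begins 47 mm behind the grasp point.
Start: joints at [-49.956, 20.546, 0.682, 0, -70.136, -16.507], TCP at [0.27, -0.619, 0.227] pointing down, gripper open.
Joint ranges: [-176.03, 176.03], [-82.01, 121.73], [-58.28, 71.71], [-173.87, 95.51], [-174.79, -0.11], [-173.66, 173.66]. Speed limits (degrees/s): [136.94, 136.94, 172.46, 180, 180, 180].

INTERFACE

Orientations are given as [roll, pitch, yaw] about the fixed x, y, z axes, in that order (R = Rz(yaw) Ry(pitch) Rx(roll)).
In Python, from plant import r gives the robot as it stands. The module is installed in compiled form; this text tells all that it offers.
- The arm moves only by the shell command python3 -m inch 'ROWS' [FORCE]. ROWS is text: rows parted by semicolons, each of 7 numbers parted by spaces: the shift along the tool's x, y, z in m, then the turn, a rotation vector about the tool's x, y, z in rad, then the opening, from 0 (shut) to 1 (fully open). In form: tx ty tz ax ay az jaw; .... A call has 1 to 20 rows; each row shifts and turns the commanded pose from where the row before left it, along the tool's axes as they then stand; what a row does not reach is not made up. A row lasts 1/12 s, in which the tool goes at most 41.7 mm and 7.16 degrees, less where a joint would pass 70% of its speed; a pose out of reach is approached as far as the arm can. A call with a gripper value outside its range is refused whole. The fingers move at their own pace and stop on an object; FORCE is the grip in N (left out, the last holds). Time passes only in rows, so rows that do not move let the fingers close. It gives the time, the measured TCP pose, the force and the opening at its end, in the units of the state.
- r.get_state(): the state, without advancing time (a new reading comes with each control period).
- r.capture(name): name is "side" or "top"; returns the picture (480x640x3 uint8, red, green, blue); there is no depth.
- r.camera_params(name): a dict with "vfov" (degrees; the focal length in pixels is half the picture's height over the tangent of half this angle, whatever the lens; pixels are square), "cx", "cy" (the principal point, pixels), "distortion" ([k1, k2, p1, p2, k3] as OpenCV has them; the pictures are not rectified), "R" (3x3) and "t" (3): a world point X has camera coordinates R X + t. Camera axes: x right, y down, z forward; pixel columns grow to the right and rows downward; lengths in m; the calibration is good to about 2 mm. A picture is of the moment at which its call begins. camera_params takes no time and is no camera call.
- r.close_job(): hands the job in, once; it reports no verdict.
Trained networks look in the newest picture that a camera, given by its name, has taken for a name from the list of things; names that differ only in an ending like _2 or _b are one class to them, and where a whole thing is asked for, a point or a joint stands for the part that bears it (a point fixed in the world has none). Each returns a list of dicts, best first, with "p" (0 to 1); they miss things now and then, are a little off and sometimes report something else, mostly with a low value. They report only what shows in the picture. A call takes as long as a camera call. They do not tell look-alikes from the thing itself.
- r.recognise(target, camera): "xy" ([column, row] in pixels, amid what is visible of it).
The state is a dict: "time_s": time; "joints": joint angles; "qd": joint speeds; "joint_torque": joint torques, N m; "tcp_pos": TCP position; "eef_rot": TCP orientation; "contact_force": force on the tool from outside, world axes, zero at the start; "moment": the same for the moment, N m; "gripper_width": finger opening in m.
Only numpy, scipy, OpenCV 4.12 (cv2) and the standard library are available. Lean on these libraries where they do the work, as an engineer would, in place of code of your own. Each camera call takes 0.05 s, during which the arm holds its last target.

TASK

Put the loose carved wooden incense tower into the red-fronted pusher stand, in front of the tower already there: with the new tower in hand push the row back against its spring, lower it gently behind the front stop until it stands on the sloping rail, and only then let go. Both towers must end up standing upright on the rail, square to it and centred on it, the new one tight against the front stop and the old one tight behind it; do not disturb anything else on the bench, and do not let either tower topple.

Things in the scene. Friction and masses are not known exactly. Their poses are not given: they have to be found in the camera images.
- tower: the loose tower to be loaded: dark carved wooden incense tower, a plain square column 54 x 54 mm and 125 mm high with flat sides, a lighter cap 46 x 46 x 8 mm on top (133 mm in all), about 0.32 kg. Starts upright on the bench. Origin: centre of its underside; z up the column, x and y square to its four like sides
- stock: the tower already standing in the red-fronted stand, of the same make and size as the loose one; origin and axes likewise. Wood rubs on wood: a tower slid down along its face drags noticeably
- stand: the red-fronted pusher stand, fixed to the bench: black base plate 240 x 100 mm, two posts, sloping rail on top, no side walls. Origin: on the bench, 60 mm in front of the base plate's centre; x along the rail, away from the robot
- stand_deck: the red-fronted stand's sloping rail: aluminium, 30 mm wide (narrower than a tower), 200 mm long, its low front end 72 mm above the bench, rising 0.30 rad away from the robot. Origin: on its top surface, on the centre line, at the front stop's inner face; x up the slope, y across, z square to the surface. Old tower's origin starts at x = 27 mm; at the end the new one's is there, the old one's at x = 81 mm
- stand_stop (a point): middle of the upper edge of the red front stop at the rail's low end: a plate 40 mm wide, 4 mm thick (2 mm either side of this point along the rail), rising 22 mm above the rail. Axes as the rail's
- stand_pusher (a joint): the red spring pusher, a paddle 44 mm wide reaching 2 to 87 mm above the rail, behind the old tower: it slides along the rail's x, in m, 0 at the start with one tower in the stand, 0.054 with two, rigid end stop at 0.070. Its front face is at x = 54 mm plus this value. The spring pushes towards the front stop with about 5.5 N at 0 and 8.2 N at 0.054
- other: the second stand, same shape and size, with a blue front stop and blue pusher, holding a white carton 54 x 54 x 105 mm: leave it alone. Origin: on the bench, 60 mm in front of its base plate's centre; x along the rail, away from the robot
- carton: the white carton on the blue stand; origin: centre of its underside. Leave it alone
- bowl: brass bowl, 100 mm across, 45 mm high, on the bench; origin: centre of its underside. Leave it alone
- gift_box: white gift box, 80 x 80 x 90 mm, on the bench; origin: centre of its underside. Leave it alone
- casket: low wooden casket, 160 (x) x 50 x 47 mm, on the bench; origin: centre of its underside. Leave it alone
- parcel: brown parcel, 140 (x) x 90 x 50 mm, on the bench; origin: centre of its underside. Leave it alone
- jar: glass jar with a brass lid, 60 mm across, 80 mm high, on the bench; origin: centre of its underside. Leave it alone
There are look-alikes about, which are no part of the job. Leave any purple look-alike of the tower alone. Leave any turquoise look-alike of the stock alone.

How it is judged (in metres and radians):
On the way, in this order (a step that is already met when the one before it is completed fails the run):
1. the row is pushed back against its spring by the new tower, held in the gripper (value of joint stand_pusher above 0.045 m and contact force between tower and the fingers above 1 N and contact force between tower and stock above 1 N), for 0.05 s.
2. the new tower, still held, stands on the rail behind the front stop (contact force between tower and the fingers above 1 N and contact force between tower and stand_deck above 0.3 N and z of tower in the frame of stand_deck below 0.005 m and x of tower in the frame of stand_deck above 0.022 m and angle between the z axis of tower and the z axis of stand_deck, either way round below 0.1 rad), for 0.05 s.
At the end, for the whole second after the job is handed in: Both towers stand on the red stand's rail, at rest and let go: new one 22-32 mm and old one 75-88 mm up the rail from the stop (origins), each within 9 mm of the centre line, 4 mm of the surface, upright to the rail within 0.06 rad and square within 0.10 rad (x of tower in the frame of stand_deck between 0.022 and 0.032 m and y of tower in the frame of stand_deck between -0.009 and 0.009 m and z of tower in the frame of stand_deck between -0.004 and 0.004 m and angle between the z axis of each of tower, stock and the z axis of stand_deck, either way round below 0.06 rad and (angle between the x axis of tower and the x axis of stand_deck, either way round below 0.1 rad or angle between the y axis of tower and the x axis of stand_deck, either way round below 0.1 rad) and x of stock in the frame of stand_deck between 0.075 and 0.088 m and y of stock in the frame of stand_deck between -0.009 and 0.009 m and z of stock in the frame of stand_deck between -0.004 and 0.004 m and (angle between the x axis of stock and the x axis of stand_deck, either way round below 0.1 rad or angle between the y axis of stock and the x axis of stand_deck, either way round below 0.1 rad) and linear speed of each of tower, stock below 0.01 m/s); the robot touches nothing.
It fails at once if the carton on the other stand is disturbed (moved more than 25 mm) (distance of carton from where it was at the start of the episode above 0.025 m).
It fails at once if a thing standing on the bench is disturbed (moved more than 25 mm) (distance of any of bowl, gift_box, casket, parcel, jar from where it was at the start of the episode above 0.025 m).
It fails at once if the old tower topples or leaves the rail (angle between the z axis of stock and the z axis of stand_deck, either way round above 0.35 rad or z of stock in the frame of stand_deck below -0.02 m).
It fails at once if the new tower is banged or forced onto the rail or its front stop (over 50 N) (contact force between tower and stand_deck above 50 N).
It fails at once if the new tower topples (angle between tower's own z axis and vertical above 0.9 rad).
It also fails if it takes over 48 s, if anything falls off the work surface, if the arm or the gripper's body presses on something with over 40 N, if the wrist force passes 120 N, or if a joint passes its speed limit or range.

## Working session

There is one attempt and no reset: what is moved stays moved. The work goes in short steps, Python scripts to look and compute and a shell command to move; the robot and the scene stay as the last step left them, time stands still between calls to the robot, and variables do not carry over. Pictures are saved under pics/ and viewed, and the job is handed in when it is done.

```bash
mkdir -p pics; python3 - <<'E'
from plant import r
import cv2,numpy as np
print(r.get_state()['time_s'],r.hold_point_z)
for c in ['side','top']:
    im=r.capture(c); cv2.imwrite(f'pics/{c}0.png',im[:,:,::-1])
    p=r.camera_params(c); print(c,p)
    for n in ['tower','stock','stand','stand_stop','stand_pusher','other','carton','bowl','gift_box','casket','parcel','jar']:
        try: print(n,[(np.round(d['xy']).tolist(),round(d['p'],2)) for d in r.recognise(n,c)])
        except Exception as e: print(n,e)
print(r.get_state()['time_s'])
E
```

```text
0.0 0.0188
side {'vfov': 44.46344513244849, 'cx': 314.9033714515931, 'cy': 230.83719207578656, 'distortion': array([-0.07492975,  0.        ,  0.        ,  0.        ,  0.        ]), 'R': array([[-0.76838922, -0.63994745,  0.00672845],
       [-0.35846342,  0.42165234, -0.83289452],
       [ 0.53017166, -0.64239907, -0.55339087]]), 't': array([0.41668948, 0.26207719, 1.21756966])}
tower [([403.0, 194.0], 0.97), ([417.0, 175.0], 0.8)]
stock [([309.0, 192.0], 0.86), ([373.0, 261.0], 0.84), ([217.0, 359.0], 0.66)]
stand [([282.0, 220.0], 0.62)]
stand_stop [([272.0, 188.0], 0.97)]
stand_pusher [([286.0, 192.0], 0.49), ([283.0, 343.0], 0.44)]
other [([221.0, 261.0], 0.68)]
carton [([244.0, 237.0], 0.88), ([334.0, 189.0], 0.5)]
bowl [([333.0, 187.0], 0.55), ([244.0, 236.0], 0.18), ([283.0, 219.0], 0.16)]
gift_box [([361.0, 171.0], 0.65), ([149.0, 318.0], 0.54)]
casket [([216.0, 358.0], 0.93), ([221.0, 261.0], 0.57)]
parcel [([147.0, 318.0], 0.93)]
jar [([282.0, 340.0], 0.88), ([275.0, 192.0], 0.53)]
top {'vfov': 47.84921929569313, 'cx': 320.11428917814135, 'cy': 235.18080668608496, 'distor
[... 159 characters left out ...]
0927854, -0.23905951],
       [ 0.23908215,  0.00139671, -0.97099834]]), 't': array([0.01158134, 0.57310862, 1.04844695])}
tower [([527.0, 258.0], 0.69), ([471.0, 273.0], 0.58)]
stock [([351.0, 324.0], 0.79)]
stand [([341.0, 185.0], 0.75)]
stand_stop [([346.0, 163.0], 0.76), ([435.0, 171.0], 0.33)]
stand_pusher [([342.0, 194.0], 0.7)]
other [([245.0, 187.0], 0.86)]
carton [([229.0, 222.0], 0.94)]
bowl [([433.0, 171.0], 0.57)]
gift_box [([504.0, 188.0], 0.58), ([123.0, 204.0], 0.37), ([343.0, 196.0], 0.3)]
casket [([131.0, 299.0], 0.65), ([344.0, 192.0], 0.5), ([345.0, 165.0], 0.3)]
parcel [([123.0, 204.0], 0.82)]
jar [([346.0, 197.0], 0.62), ([173.0, 332.0], 0.59), ([344.0, 162.0], 0.3)]
1.3
```

View pics/side0.png

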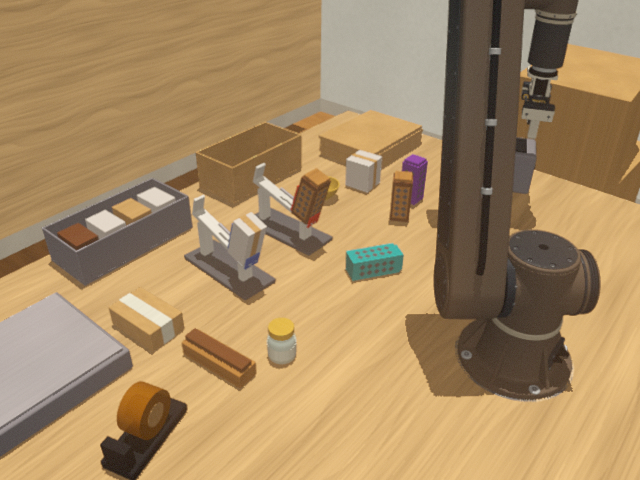

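View pics/top0.png

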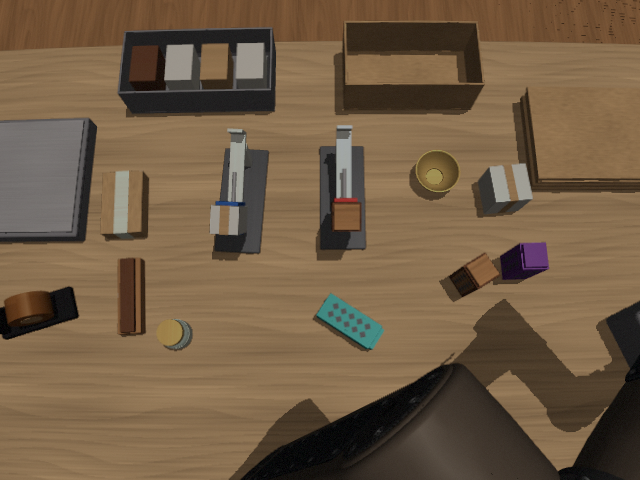

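The loose candidates are brown carved at top (473,274) / side (402,198), purple at top (525,260) / side (415,178), and turquoise lying at top (350,322). The brown one with a lighter cap fits the tower. The stock stands on the red stand at top (346,216). I'll confirm both in enlarged crops.

```bash
python3 - <<'E'
import cv2,numpy as np
a=cv2.imread('pics/top0.png');b=cv2.imread('pics/side0.png')
def crop(im,x,y,w,h,s): return cv2.resize(im[y:y+h,x:x+w],None,fx=s,fy=s,interpolation=cv2.INTER_CUBIC)
o=np.vstack([np.hstack([crop(a,430,230,130,80,3),crop(a,300,110,130,80+0,3)[:, :390]]),np.hstack([crop(b,350,130,130,100,3),crop(b,235,150,130,100,3)])])
cv2.imwrite('pics/crop0.png',o)
cv2.imwrite('pics/crop1.png',crop(a,300,110,100,150,4))
cv2.imwrite('pics/crop2.png',crop(a,430,230,130,80,6))
print(o.shape)
E
```

```text
(540, 780, 3)
```

View pics/crop0.png

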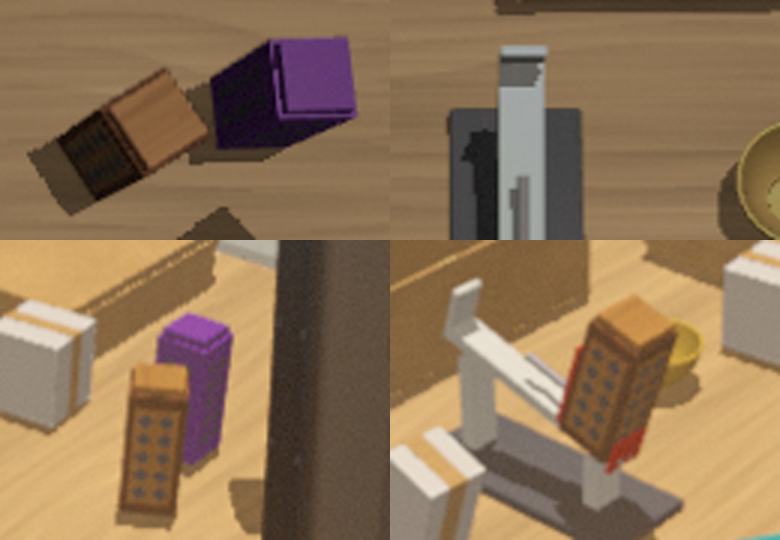

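View pics/crop1.png

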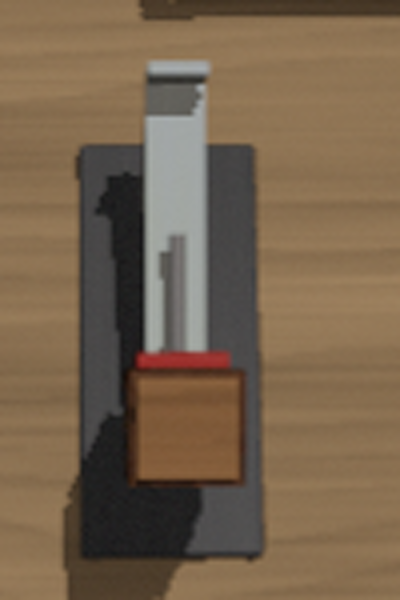

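View pics/crop2.png

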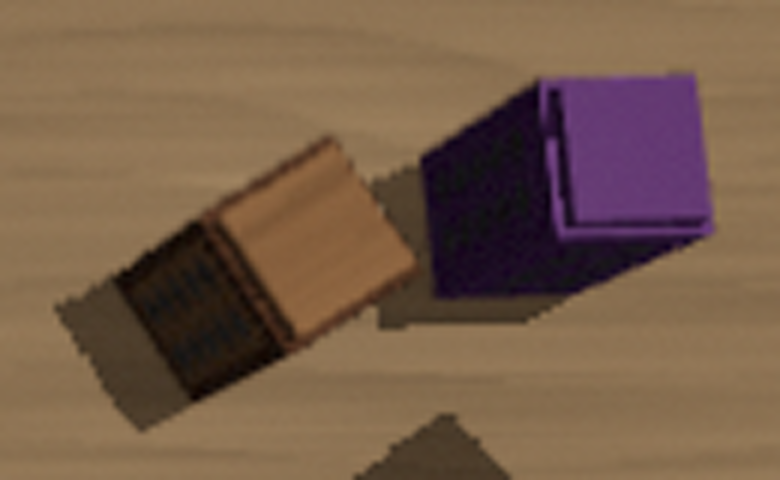

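```bash
cat > h.py <<'E'
import numpy as np,cv2
from plant import r
from scipy.spatial.transform import Rotation as Ro
from scipy.optimize import least_squares
def cam(c):
    p=r.camera_params(c);f=240/np.tan(np.radians(p['vfov']/2))
    return p,np.array([[f,0,p['cx']],[0,f,p['cy']],[0,0,1]])
C={c:cam(c) for c in('side','top')}
def proj(P,c):
    p,K=C[c]
    return cv2.projectPoints(np.asarray(P,float).reshape(-1,3),cv2.Rodrigues(p['R'])[0],p['t'],K,p['distortion'])[0].reshape(-1,2)
def ray(uv,c,z):
    p,K=C[c]
    n=cv2.undistortPoints(np.array(uv,float).reshape(-1,1,2),K,p['distortion']).reshape(-1,2)
    d=np.c_[n,np.ones(len(n))]@p['R'];o=-p['R'].T@p['t']
    return o+d*((z-o[2])/d[:,2])[:,None]
def sq(h,z): return np.array([[-h,-h,z],[h,-h,z],[h,h,z],[-h,h,z]])
TW=np.vstack([sq(.027,0),sq(.027,.125),sq(.023,.125),sq(.023,.133)])
ED=[(i+k,(i+1)%4+k) for k in(0,4,8,12) for i in range(4)]+[(i,i+4) for i in range(4)]+[(i+8,i+12) for i in range(4)]
def draw(im,P,c,col,s,org):
    q=(proj(P,c)-org+.5)*s-.5
    for a,b in ED: cv2.line(im,tuple(int(v*8) for v in q[a]),tuple(int(v*8) for v in q[b]),col,1,cv2.LINE_AA,3)
def deck(sx,sy,yaw,dx):  # returns R,t
    Rz=Ro.from_euler('z',yaw).as_matrix();R=Rz@Ro.from_euler('y',-.30).as_matrix()
    return R,np.array([sx,sy,0])+Rz@np.array([dx,0,.072])
def crop(im,x,y,w,h,s): return cv2.resize(im[y:y+h,x:x+w],None,fx=s,fy=s,interpolation=cv2.INTER_CUBIC)
E
python3 - <<'E'
from h import *
q=ray([(466.6,265.8),(485.5,253.7),(499.2,273.7),(479.5,286.7)],'top',.133)
print(q.round(4),q.mean(0),np.linalg.norm(np.diff(q,axis=0),axis=1))
e=q[1]-q[0];e2=q[2]-q[3];print(np.degrees(np.arctan2(e[1],e[0])),np.degrees(np.arctan2(e2[1],e2[0])))
g=q[0]-q[3];print(np.degrees(np.arctan2(g[1],g[0])))
for z in(0,.01):
  b=ray([(320,146.5),(363.2,146.7),(365,249.2),(320.5,248.7)],'top',z);print(z,b.round(4),np.linalg.norm(np.diff(b,axis=0),axis=1),b.mean(0))
# stock cap -> back project on plane; iterative fit
uv=np.array([(134,372),(241,372),(241,480),(134,482)])/4+[300,110]
def model(p):
    R,t=deck(p[0],p[1],p[2],0);P=sq(.023,.133)+[.027,0,0]
    return (P@R.T+t)
f=lambda p:(proj(model(p),'top')[[2,1,0,3]]-uv).ravel()
# order: image TL = far,left(+y): (h,h)
f=lambda p:(proj(model(p),'top')[[2,1,0,3]]-uv).ravel()
s=least_squares(f,[.6,-.05,0]);print(s.x,np.abs(s.fun).max())
q=proj(model(s.x),'side');print(q)
E
```

```text
[[ 0.494  -0.2759  0.133 ]
 [ 0.5174 -0.3149  0.133 ]
 [ 0.4777 -0.3386  0.133 ]
 [ 0.453  -0.2981  0.133 ]] [ 0.48554473 -0.30686754  0.133     ] [0.04542649 0.04625644 0.04742875]
-58.96056826691417 -58.628131668113696
28.41846312375131
0 [[ 0.8001  0.0049  0.    ]
 [ 0.7987 -0.0943  0.    ]
 [ 0.5578 -0.0914  0.    ]
 [ 0.5599  0.0059  0.    ]] [0.09925732 0.2409219  0.09727886] [ 0.6791279  -0.04373413  0.        ]
0.01 [[ 0.7958  0.0049  0.01  ]
 [ 0.7945 -0.0935  0.01  ]
 [ 0.5556 -0.0905  0.01  ]
 [ 0.5577  0.0059  0.01  ]] [0.09839802 0.23883616 0.09643668] [ 0.67589675 -0.04331396  0.01      ]
[ 0.5871221  -0.04291265 -0.00378907] 1.1621801778637746
[[329.69051154 177.85500674]
 [316.01260217 167.51603754]
 [303.88397098 174.14478618]
 [317.71035973 184.7751977 ]]
```

```bash
python3 - <<'E'
from h import *
a=cv2.imread('pics/top0.png');b=cv2.imread('pics/side0.png')
R,t=deck(.5871,-.0429,-.0038,0)
S=(TW+[.027,0,0])@R.T+t
T=TW@Ro.from_euler('z',28.9,degrees=True).as_matrix().T+[.4855,-.3069,0]
out=[]
for im,c,o,P in((a,'top',(300,170),S),(b,'side',(270,150),S),(a,'top',(435,235),T),(b,'side',(365,150),T)):
    m=crop(im,*o,80,80,7)[:, :]
    m=cv2.resize(m,(560,560));draw(m,P,c,(0,255,0),7,np.array(o));out.append(m)
cv2.imwrite('pics/ovS.png',cv2.resize(np.hstack(out[:2]),(800,400)))
cv2.imwrite('pics/ovT.png',cv2.resize(np.hstack(out[2:]),(800,400)))
E
```

```text
(no output)
```

View pics/ovS.png

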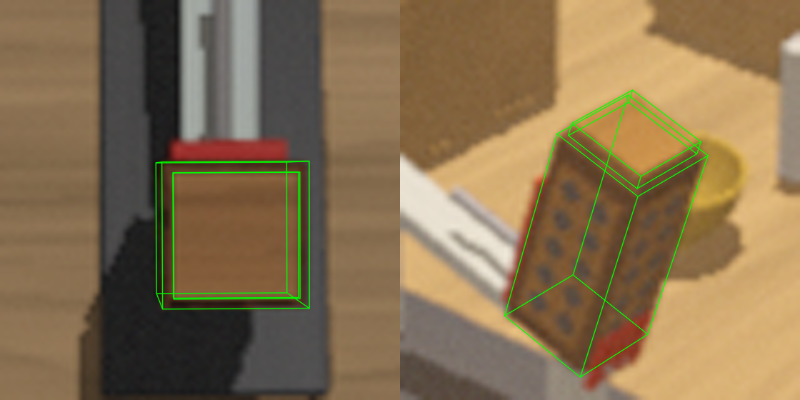

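View pics/ovT.png

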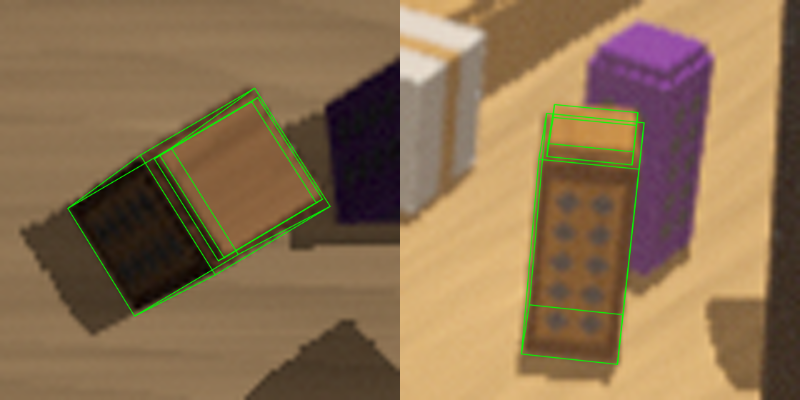

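The overlays fit both objects in both cameras to about 1 px, so the brown carved column at top (473,274) is the tower. Next I'll check the purple neighbour and work out the grasp move.

```bash
python3 - <<'E'
from h import *
s=r.get_state();print(s['time_s'],s['tcp_pos'],s['eef_rot'],s['gripper_width'],s['contact_force'])
print(r.camera_params('top')['t'])
# purple: bottom corners in top crop2
uv=np.array([(422,157),(438,298),(565,298)])/6+[430,230]
print(ray(uv,'top',0).round(4))
uvt=np.array([(542,78),(694,75),(713,232),(560,240)])/6+[430,230]
for z in(.125,.14,.16): print(z,ray(uvt,'top',z).round(4).tolist())
T=TW@Ro.from_euler('z',28.9,degrees=True).as_matrix().T+[.4855,-.3069,0];print(T[:4].round(3))
R=Ro.from_euler('xyz',s['eef_rot'],degrees=True).as_matrix();print(R.round(3))
E
```

```text
1.3 [ 0.26955545 -0.61882832  0.22656149] [-1.79996905e+02  2.76975683e-03 -1.56464689e+02] 0.08746859159798456 [-0.31471482  0.58061029 -0.25139175]
[0.01158134 0.57310862 1.04844695]
[[ 0.539  -0.3891  0.    ]
 [ 0.4868 -0.3906  0.    ]
 [ 0.4861 -0.4377  0.    ]]
0.125 [[0.5398, -0.3891, 0.125], [0.5403, -0.4408, 0.125], [0.4876, -0.4415, 0.125], [0.4857, -0.39, 0.125]]
0.14 [[0.5364, -0.3834, 0.14], [0.5369, -0.4343, 0.14], [0.485, -0.435, 0.14], [0.4831, -0.3842, 0.14]]
0.16 [[0.5319, -0.3758, 0.16], [0.5324, -0.4256, 0.16], [0.4815, -0.4264, 0.16], [0.4796, -0.3766, 0.16]]
[[ 0.475 -0.344  0.   ]
 [ 0.522 -0.317  0.   ]
 [ 0.496 -0.27   0.   ]
 [ 0.449 -0.296  0.   ]]
[[-0.917 -0.399  0.   ]
 [-0.399  0.917 -0.   ]
 [-0.    -0.    -1.   ]]
```

```bash
python3 -m inch '-0.0322 0.02 0 0 0 0 1;-0.0322 0.02 0 0 0 0 1;-0.0322 0.02 0 0 0 0 1;-0.0322 0.02 0 0 0 0 1;-0.0322 0.02 0 0 0 0 1;-0.0322 0.02 0 0 0 0 1;-0.0322 0.02 0 0 0 0 1;-0.0322 0.02 0 0 0 0 1;-0.0322 0.02 0 0 0 0 1;-0.0322 0.02 0 0 0 0 1;0 0 0 0 0 0.12 1;0 0 0 0 0 0.12 1;0 0 0 0 0 0.12 1;0 0 0 0 0 0.12 1;0 0 0 0 0 0.12 1;0 0 0 0 0 0.12 1;0 0 0 0 0 0.12 1;0 0 0 0 0 0.12 1;0 0 0 0 0 0.12 1;0 0 0 0 0 0.12 1' 60
```

```text
time_s: 2.97
tcp_pos: [0.4849, -0.3069, 0.2267]
eef_rot: [180.0, 0.0, 134.4]
contact_force: [0.0, 0.6, 0.5]
gripper_width: 0.0877
```

```bash
python3 -m inch '0 0 0 0 0 0.09 1;0 0 0 0 0 0.09 1;0 0 0 0 0 0.09 1;0 0 0.03 0 0 0 1;0 0 0.03 0 0 0 1;0 0 0.03 0 0 0 1;0 0 0.03 0 0 0 1;0 0 0.0325 0 0 0 1;0 0 0 0 0 0 1;0 0 0 0 0 0 0;0 0 0 0 0 0 0;0 0 0 0 0 0 0;0 0 0 0 0 0 0;0 0 0 0 0 0 0;0 0 0 0 0 0 0;0 0 0 0 0 0 0' 60
python3 - <<'E'
from h import *
for c in('top','side'):cv2.imwrite(f'pics/{c}1.png',r.capture(c)[:,:,::-1])
E
```

```text
time_s: 4.3
tcp_pos: [0.4856, -0.3071, 0.0753]
eef_rot: [179.9, 0.1, 119.3]
contact_force: [-1.2, 1.7, 6.6]
gripper_width: 0.0541
```

View pics/side1.png

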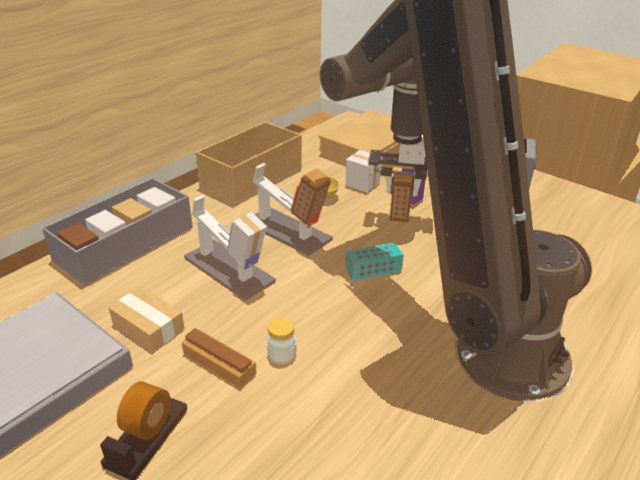

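```bash
python3 -m inch '0 0 -0.01 0 0 0 0;0 0 -0.02 0 0 0 0;0 0 -0.03 0 0 0 0;0 0 -0.03 0 0 0 0;0 0 -0.03 0 0 0 0;0 0 -0.02 0 0 0 0;0 0 0 0 0 -0.1173 0;0 0 0 0 0 -0.1173 0;0 0 0 0 0 -0.1173 0;0 0 0 0 0 -0.1173 0;0 0 0 0 0 -0.1173 0;0 0 0 0 0 -0.1173 0;0 0 0 0 0 -0.1173 0;0 0 0 0 0 -0.1173 0;0 0 0 0 0 -0.1173 0;0 0 0 0 0 0 0'
python3 - <<'E'
from h import *
for c in('top','side'):cv2.imwrite(f'pics/{c}2.png',r.capture(c)[:,:,::-1])
print(r.get_state())
E
```

```text
time_s: 5.73
tcp_pos: [0.4843, -0.3066, 0.214]
eef_rot: [180.0, -0.1, -179.9]
contact_force: [0.4, -0.9, -3.7]
gripper_width: 0.0539
{'time_s': 5.8333, 'joints': array([-1.28059462e+01,  1.15640883e+01, -1.34574817e+01, -2.08717082e-02,
       -6.50223593e+01, -7.76275260e+01]), 'qd': array([ 7.69076649e-04,  3.30646282e-02,  5.26256027e-02, -1.14901173e-02,
        1.96735061e-01, -7.75934602e-01]), 'joint_torque': array([ 2.55508348e-03, -4.66529310e+01,  2.96980923e+01,  7.35025406e+00,
       -8.37538904e-02,  4.91896179e-01]), 'tcp_pos': array([ 0.48444448, -0.30668039,  0.214     ]), 'eef_rot': array([ 1.79972114e+02, -3.88580556e-02,  1.79557717e+02]), 'contact_force': array([ 0.14761845,  0.2737785 , -2.95264874]), 'moment': array([-0.0066964 , -0.01925024,  0.06259808]), 'gripper_width': 0.05407334812935916}
```

View pics/top2.png

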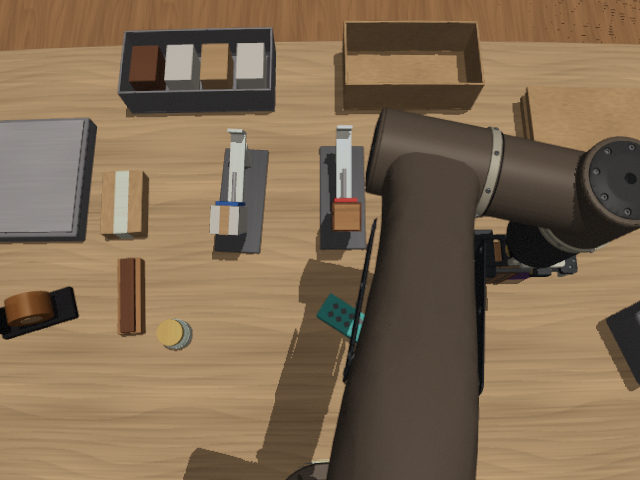

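View pics/side2.png

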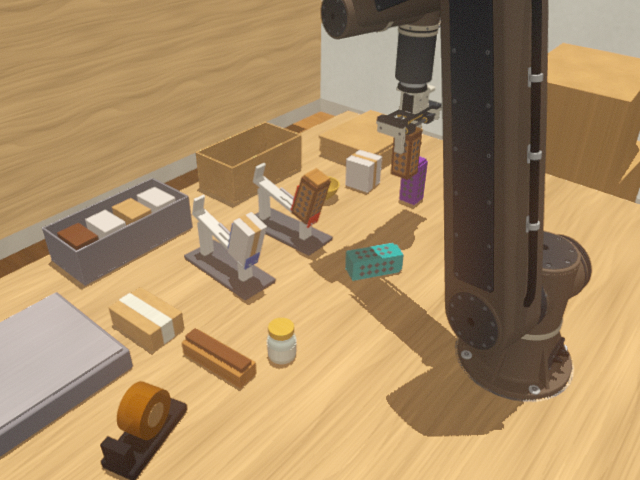

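```bash
python3 -m inch '0 0 -0.01 0 -0.08 0 0;0 0 0 0 -0.08 0 0;0 0 0 0 -0.08 0 0;0 0 0 0 -0.08 0 0;0 0.02 0 0 0 0 0;0 0.035 0 0 0 0 0;0 0.0377 0 0 0 0 0;0 0.0377 0 0 0 0 0;0 0.0377 0 0 0 0 0;0 0.0377 0 0 0 0 0;0 0.035 0 0 0 0 0;0 0.02 0 0 0 0 0;0 0.003 0 0 0 0 0;0 0 0 0 0 0 0;0 0 0 0 0 0 0'
python3 - <<'E'
from h import *
for c in('top','side'):cv2.imwrite(f'pics/{c}3.png',r.capture(c)[:,:,::-1])
s=r.get_state();print(s['time_s'],s['joints'].round(1),s['tcp_pos'],s['eef_rot'],s['contact_force'])
E
```

```text
time_s: 7.08
tcp_pos: [0.4854, -0.0431, 0.224]
eef_rot: [180.0, 18.3, 179.7]
contact_force: [-0.1, -0.7, -3.4]
gripper_width: 0.0536
7.1833 [  23.9   -9.3  -40.6   11.   -42.4 -121.3] [ 0.48560718 -0.04389871  0.22396721] [179.97997315  18.30706543 179.6572627 ] [-0.21323499  0.03701243 -3.47619824]
```

View pics/side3.png

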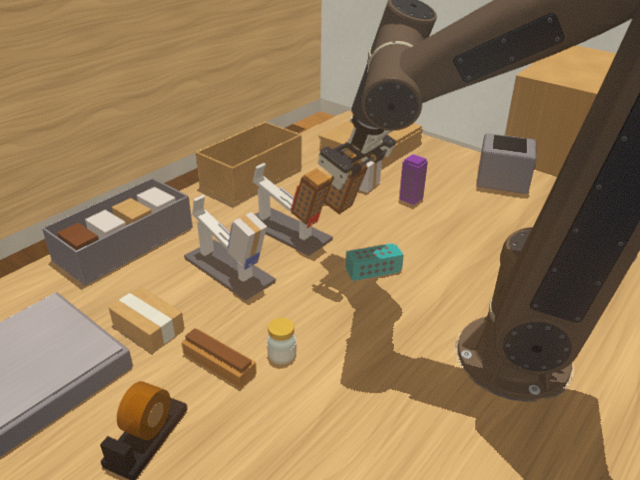

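View pics/top3.png

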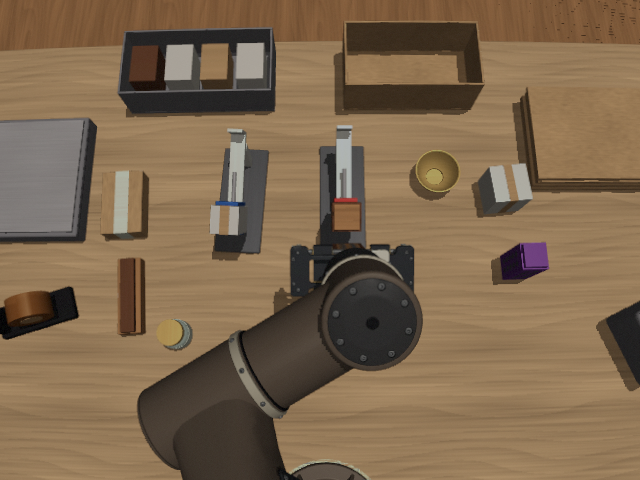

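```bash
cat >> h.py <<'E'
def tower_from_tcp(s):
    R=Ro.from_euler('xyz',s['eef_rot'],degrees=True).as_matrix()
    # tower z=-tool z, x=-tool x
    Rt=np.c_[-R[:,0],R[:,1],-R[:,2]]
    return Rt,np.array(s['tcp_pos'])-Rt[:,2]*.0753
def rel(s,dk):
    Rt,t=tower_from_tcp(s);R,o=dk
    A=R.T@Rt
    return (R.T@(t-o)*1000).round(1),np.degrees([A[0,2],A[1,2],A[1,0]]).round(2)
DK=deck(.5871,-.0429,-.0038,0)
STOP=np.array([[x,y,z] for z in(-.0,.022) for x,y in((-.004,-.02),(0,-.02),(0,.02),(-.004,.02))])
def ovl(n,cs=(('top',(300,170)),('side',(270,140)))):
    s=r.get_state();Rt,t=tower_from_tcp(s);out=[]
    R,o=DK
    for c,og in cs:
        im=cv2.imread(f'pics/{c}{n}.png');m=crop(im,*og,100,100,6)
        draw(m,TW@Rt.T+t,c,(0,255,0),6,np.array(og))
        q=(proj(STOP@R.T+o,c)-og+.5)*6
        for a,b in ED[:8]+ED[16:20]: cv2.line(m,tuple(int(v) for v in q[a]),tuple(int(v) for v in q[b]),(255,255,0),1,cv2.LINE_AA)
        out.append(m)
    cv2.imwrite(f'pics/ov{n}.png',cv2.resize(np.hstack(out),(800,400)))
E
python3 - <<'E'
from h import *
print(rel(r.get_state(),DK)); ovl(3)
E
```

```text
(array([-50.6,  -1.4,  99.9]), array([-1.12,  0.02, -0.12]))
```

View pics/ov3.png

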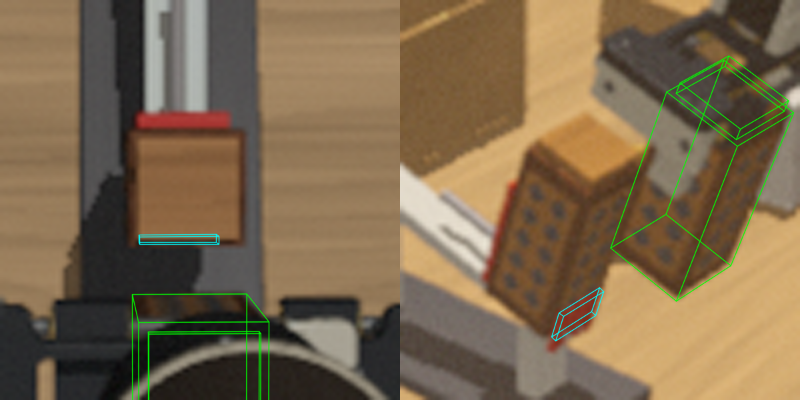

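```bash
python3 - <<'E'
from h import *
im=cv2.imread('pics/side0.png');og=(285,160)
m=crop(im,*og,55,60,10);R,o=DK
m2=m.copy();draw(m2,(TW+[.027,0,0])@R.T+o,'side',(0,255,0),10,np.array(og))
q=(proj(STOP@R.T+o,'side')-og+.5)*10
for a,b in ED[:8]+ED[16:20]: cv2.line(m2,tuple(int(v) for v in q[a]),tuple(int(v) for v in q[b]),(255,255,0),1,cv2.LINE_AA)
cv2.imwrite('pics/z.png',cv2.resize(np.hstack([m,m2]),(800,436)))
E
```

```text
(no output)
```

View pics/z.png

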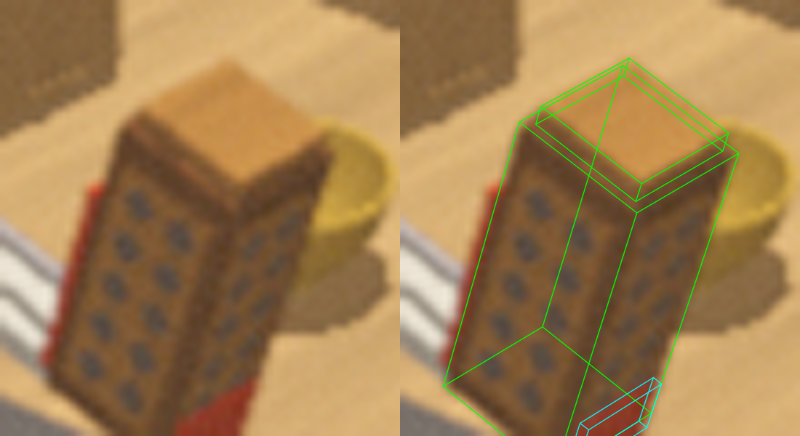

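```bash
python3 - <<'E'
from h import *
k=10*800/1100
sd=np.array([(122,125),(218,222),(330,155),(147,113),(230,62),(325,135),(240,183)])/k+[285,160]-.5+.05
tp=np.array([(134,372),(241,372),(241,481),(134,481)])/4+[300,110]-.4
CAP=sq(.023,.133);B=sq(.027,.125)
# order in side: left = far-left? use model mapping by nearest at init
def pts(p):
    R,o=deck(p[0],p[1],p[2],0);o=o+[0,0,p[3]]
    return (np.vstack([B,CAP])+[.027,0,0])@R.T+o
p0=[.5871,-.0429,-.0038,0]
q=proj(pts(p0),'side')
idx=[np.argmin(np.linalg.norm(q[(0 if i<3 else 4):(4 if i<3 else 8)]-sd[i],axis=1))+(0 if i<3 else 4) for i in range(7)]
print(idx,(q[idx]-sd).round(1).tolist())
def f(p): 
    P=pts(p);return np.r_[(proj(P,'side')[idx]-sd).ravel(),(proj(P,'top')[[6,5,4,7]]-tp).ravel()]
s=least_squares(f,p0,loss='soft_l1');print(s.x,f(s.x).reshape(-1,2).round(1).tolist())
s=least_squares(lambda p:f(np.r_[p,0]),p0[:3],loss='soft_l1');print(s.x)
# base-plate yaw, rail edges
im=cv2.imread('pics/top0.png')
for uv in [((337,126.5),(352,126.5)),((336.3,139),(336,195)),((351.3,139),(352,195))]:pass
E
```

```text
[np.int64(2), np.int64(3), np.int64(0), np.int64(6), np.int64(5), np.int64(4), np.int64(7)] [[-0.4, -0.4], [2.6, -1.3], [1.2, -0.3], [-0.9, -0.9], [-0.2, -0.6], [0.5, -0.3], [0.2, 0.1]]
[ 0.5878313  -0.04254549 -0.0147724  -0.00132298] [[-0.8, -0.1], [2.0, -0.8], [0.8, 0.3], [-1.2, -0.5], [-0.4, -0.1], [0.1, 0.3], [-0.4, 0.5], [0.9, 1.2], [-0.6, 1.3], [-0.8, -0.7], [0.8, -0.8]]
[ 0.58716442 -0.04197585 -0.01527862]
```

```bash
sed -i 's/^DK=.*/DK=deck(.5875,-.0425,-.008,0);DK[1][2]-=.0005/' h.py; python3 -m inch '0 0.001 0.015 0 0 0 0;0 0 0.025 0 0 0 0;0 0 0.02 0 0 0 0;0 0 0.009 0 0 0 0;-0.008 0 0 0 0 0 0;-0.006 0 0 0 0 0 0;0 0 0 0 0 0 0;0 0 0 0 0 0 0'
python3 - <<'E'
from h import *
for c in('top','side'):cv2.imwrite(f'pics/{c}4.png',r.capture(c)[:,:,::-1])
s=r.get_state();print(s['time_s'],s['joints'].round(1),s['tcp_pos'],s['eef_rot'],s['contact_force'])
print(rel(s,DK)); ovl(4)
E
```

```text
time_s: 7.85
tcp_pos: [0.522, -0.0423, 0.1642]
eef_rot: [180.0, 18.4, 179.7]
contact_force: [-0.2, -0.3, -3.3]
gripper_width: 0.0536
7.95 [  21.6   -1.5  -43.4   12.9  -31.6 -121.9] [ 0.52100091 -0.04231148  0.16373202] [179.96674432  18.39745484 179.75375959] [ 0.06488745 -0.86279601 -4.11498093]
(array([-34.7,  -0.2,  32.5]), array([-1.21, -0.1 ,  0.2 ]))
```

View pics/ov4.png

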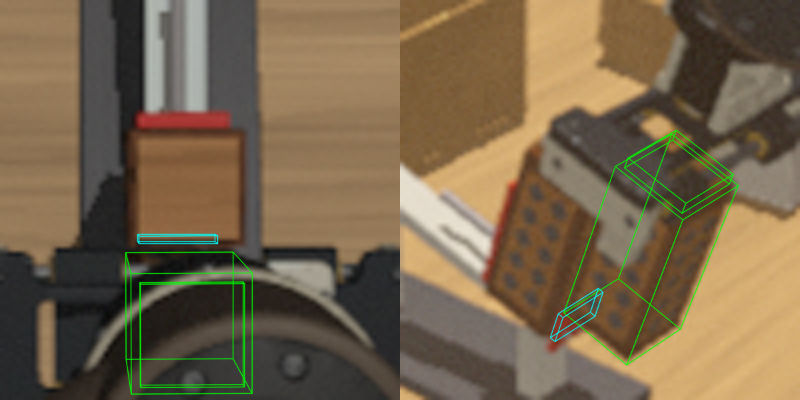

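```bash
python3 -m inch '0 0 0.005 0 0 0 0;-0.004 0 0 0 0 0 0;-0.004 0 0 0 0 0 0;-0.004 0 0 0 0 0 0;-0.004 0 0 0 0 0 0;-0.004 0 0 0 0 0 0;-0.004 0 0 0 0 0 0;-0.004 0 0 0 0 0 0;0 0 0 0 0 0 0;0 0 0 0 0 0 0'
python3 - <<'E'
from h import *
for c in('top','side'):cv2.imwrite(f'pics/{c}5.png',r.capture(c)[:,:,::-1])
s=r.get_state();print(s['time_s'],s['joints'].round(1),s['tcp_pos'],s['eef_rot'],s['contact_force'],s['moment'],s['gripper_width'])
print(rel(s,DK)); ovl(5)
E
```

```text
time_s: 8.78
tcp_pos: [0.5457, -0.0435, 0.1643]
eef_rot: [-179.9, 17.9, 179.7]
contact_force: [-5.6, -0.4, -7.5]
gripper_width: 0.0539
8.8833 [  20.2    1.4  -39.9   11.7  -32.5 -119.5] [ 0.54569871 -0.04351542  0.16429835] [-179.89880567   17.89890993  179.71547044] [-5.10944977  0.12016103 -6.62779121] [-0.15797297  4.40297069 -0.16891529] 0.05351784502656854
(array([-11.6,  -1.4,  25.7]), array([-0.71,  0.05,  0.17]))
```

View pics/ov5.png

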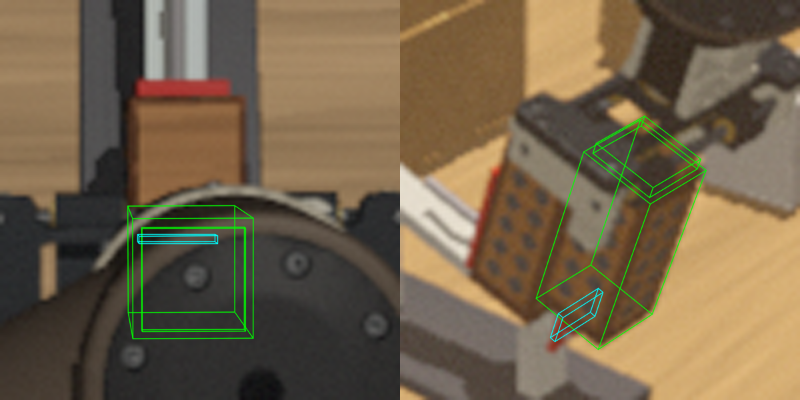

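```bash
python3 -m inch '-0.004 0.001 -0.001 0 -0.006 0 0;-0.004 0 0 0 0 0 0;-0.004 0 0 0 0 0 0;-0.004 0 0 0 0 0 0;-0.004 0 0 0 0 0 0;-0.004 0 0 0 0 0 0;-0.004 0 0 0 0 0 0;-0.004 0 0 0 0 0 0;-0.004 0 0 0 0 0 0;-0.004 0 0 0 0 0 0;-0.003 0 0 0 0 0 0;0 0 0 0 0 0 0;0 0 0 0 0 0 0;0 0 0 0 0 0 0'
python3 - <<'E'
from h import *
for c in('top','side'):cv2.imwrite(f'pics/{c}6.png',r.capture(c)[:,:,::-1])
s=r.get_state();print(s['time_s'],s['joints'].round(1),s['tcp_pos'],s['eef_rot'],s['contact_force'],s['moment'],s['gripper_width'])
print(rel(s,DK)); ovl(6)
E
```

```text
time_s: 10.05
tcp_pos: [0.5841, -0.0432, 0.177]
eef_rot: [-179.9, 18.0, 179.7]
contact_force: [-7.4, -0.4, -10.0]
gripper_width: 0.0538
10.15 [  18.6    4.4  -34.2   10.3  -34.9 -116.6] [ 0.5840435  -0.04320734  0.17702834] [-179.86503562   17.96766675  179.66114747] [ -8.10150178  -0.66363958 -10.60346409] [-0.25326873  5.7860333  -0.33657413] 0.05399535487354476
(array([28.9, -0.9, 26.5]), array([-0.78,  0.1 ,  0.11]))
```

View pics/ov6.png

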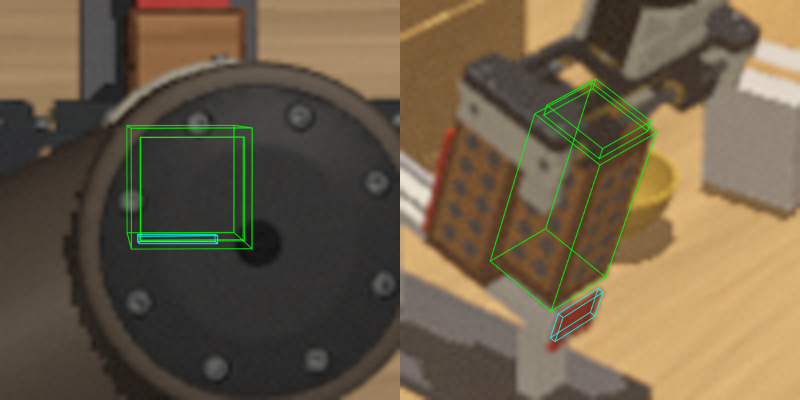

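```bash
python3 - <<'E'
from h import *
im=cv2.imread('pics/side6.png');og=(290,180)
m=crop(im,*og,55,60,10);R,o=DK
m2=m.copy();s=r.get_state();Rt,t=tower_from_tcp(s)
draw(m2,TW@Rt.T+t,'side',(0,255,0),10,np.array(og))
q=(proj(STOP@R.T+o,'side')-og+.5)*10
for a,b in ED[:8]+ED[16:20]: cv2.line(m2,tuple(int(v) for v in q[a]),tuple(int(v) for v in q[b]),(255,255,0),1,cv2.LINE_AA)
cv2.imwrite('pics/z6.png',cv2.resize(np.hstack([m,m2]),(800,436)))
E
```

```text
(no output)
```

View pics/z6.png

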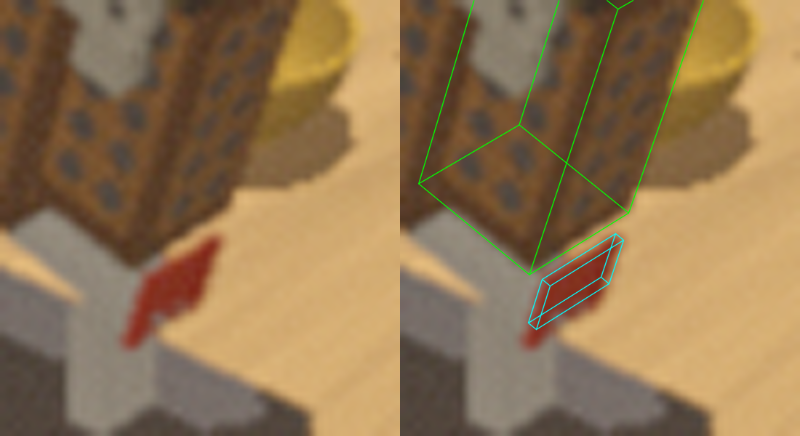

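```bash
python3 -m inch '-0.0025 0.0005 0 0 0 0 0;0 0 0 0 0 0 0;0 0 0.003 0 0 0 0;0 0 0.004 0 0 0 0;0 0 0.004 0 0 0 0;0 0 0.004 0 0 0 0;0 0 0.003 0 0 0 0;0 0 0.003 0 0 0 0;0 0 0 0 0 0 0;0 0 0 0 0 0 0'
python3 - <<'E'
from h import *
for c in('top','side'):cv2.imwrite(f'pics/{c}7.png',r.capture(c)[:,:,::-1])
s=r.get_state();print(s['time_s'],s['joints'].round(1),s['tcp_pos'],s['eef_rot'],s['contact_force'],s['moment'],s['gripper_width'])
print(rel(s,DK))
im=cv2.imread('pics/side7.png');og=(265,150)
m=crop(im,*og,80,80,7);R,o=DK
m2=m.copy();Rt,t=tower_from_tcp(s)
draw(m2,TW@Rt.T+t,'side',(0,255,0),7,np.array(og))
q=(proj(STOP@R.T+o,'side')-og+.5)*7
for a,b in ED[:8]+ED[16:20]: cv2.line(m2,tuple(int(v) for v in q[a]),tuple(int(v) for v in q[b]),(255,255,0),1,cv2.LINE_AA)
cv2.imwrite('pics/z7.png',cv2.resize(np.hstack([m,m2]),(800,400)))
E
```

```text
time_s: 10.98
tcp_pos: [0.5931, -0.0429, 0.1583]
eef_rot: [-179.9, 18.0, 179.7]
contact_force: [-9.7, -1.2, -8.4]
gripper_width: 0.0537
11.0833 [  18.3    6.4  -34.9   10.9  -32.1 -117. ] [ 0.59304009 -0.04286503  0.15825623] [-179.85233459   17.98416546  179.66501187] [-10.60195646  -1.06266369  -7.83796726] [-0.26001896  6.19162171 -0.34667791] 0.05350096988969573
(array([32. , -0.5,  6. ]), array([-0.8 ,  0.11,  0.12]))
```

View pics/z7.png

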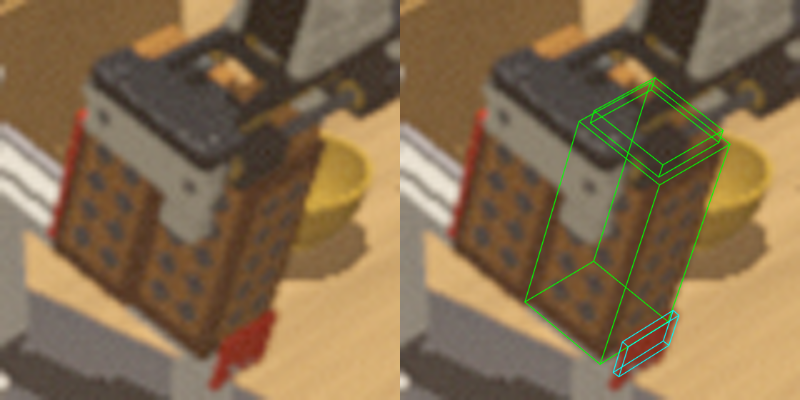

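```bash
python3 -m inch '0 0 0.002 0 0 0 0;0 0 0.0015 0 0 0 0;0 0 0.001 0 0 0 0;0 0 0 0 0 0 0;0 0 0 0 0 0 0'
python3 - <<'E'
from h import *
s=r.get_state();print(s['contact_force'],rel(s,DK))
E
python3 -m inch '0 0 0.001 0 0 0 0;0 0 0.001 0 0 0 0;0 0 0 0 0 0 0;0 0 0 0 0 0 0'
python3 - <<'E'
from h import *
s=r.get_state();print(s['contact_force'],rel(s,DK))
E
```

```text
time_s: 11.5
tcp_pos: [0.5943, -0.0429, 0.1543]
eef_rot: [-179.8, 18.0, 179.7]
contact_force: [-11.9, -0.2, -4.0]
gripper_width: 0.0535
[-11.87659327  -0.16368198  -3.97740293] (array([32. , -0.5,  1.8]), array([-0.8 ,  0.12,  0.11]))
time_s: 11.83
tcp_pos: [0.5949, -0.043, 0.1534]
eef_rot: [-179.8, 18.0, 179.7]
contact_force: [-20.2, -0.4, 5.8]
gripper_width: 0.0534
[-20.20273657  -0.35177608   5.78810572] (array([32.4, -0.6,  0.8]), array([-0.85,  0.12,  0.14]))
```

```bash
python3 -m inch '0.001 0 -0.0005 0 0.005 0 0;0.001 0 0 0 0.005 0 0;0.001 0 0 0 0.003 0 0;0.001 0 0 0 0 0 0;0 0 0 0 0 0 0;0 0 0 0 0 0 0'
python3 - <<'E'
from h import *
for c in('top','side'):cv2.imwrite(f'pics/{c}8.png',r.capture(c)[:,:,::-1])
s=r.get_state();print(s['time_s'],s['contact_force'],rel(s,DK))
im=cv2.imread('pics/side8.png');og=(265,150)
m=crop(im,*og,80,80,7);R,o=DK
m2=m.copy();Rt,t=tower_from_tcp(s)
draw(m2,TW@Rt.T+t,'side',(0,255,0),7,np.array(og))
cv2.imwrite('pics/z8.png',cv2.resize(np.hstack([m,m2]),(800,400)))
E
```

```text
time_s: 12.33
tcp_pos: [0.5933, -0.0423, 0.1533]
eef_rot: [-179.9, 17.5, 179.7]
contact_force: [-8.4, -1.5, -4.6]
gripper_width: 0.0539
12.4333 [-8.75634088 -2.16879589 -4.95467799] (array([30.2,  0.2,  1.1]), array([-0.33,  0.04,  0.15]))
```

View pics/z8.png

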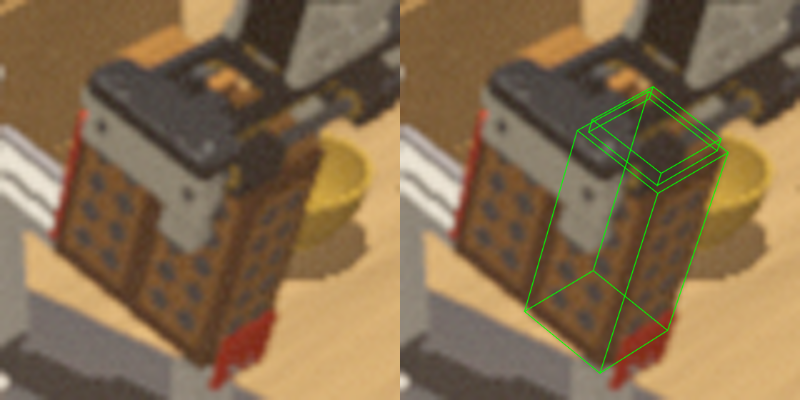

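```bash
python3 -m inch '0.001 0 0.001 0 0.002 0 0;0.001 0 0.0003 0 0 0 0;0.001 0 0 0 0 0 0;0.001 0 0 0 0 0 0;0 0 0 0 0 0 0;0 0 0 0 0 0 0'
python3 - <<'E'
from h import *
s=r.get_state();print(s['time_s'],s['contact_force'],rel(s,DK),s['moment'])
E
```

```text
time_s: 12.93
tcp_pos: [0.5915, -0.042, 0.1524]
eef_rot: [-179.9, 17.6, 179.7]
contact_force: [-7.4, -2.3, 0.9]
gripper_width: 0.0533
12.9333 [-7.37547513 -2.27108966  0.94057423] (array([28.3,  0.5,  0.8]), array([-0.43,  0.  ,  0.17])) [-0.85068603  3.26222778 -0.60827623]
```

```bash
python3 -m inch '0 0 0 0 0 0 0.65;0 0 0 0 0 0 0.7;0 0 0 0 0 0 0.8;0 0 0 0 0 0 0.85;0 0 0 0 0 0 0.85;0 0 0 0 0 0 0.85'
python3 - <<'E'
from h import *
for c in('top','side'):cv2.imwrite(f'pics/{c}9.png',r.capture(c)[:,:,::-1])
s=r.get_state();print(s['time_s'],s['contact_force'],rel(s,DK),s['gripper_width'])
im=cv2.imread('pics/side9.png');og=(255,140)
cv2.imwrite('pics/z9.png',crop(im,*og,100,90,6))
E
```

```text
time_s: 13.43
tcp_pos: [0.5935, -0.0408, 0.1534]
eef_rot: [180.0, 17.8, 179.8]
contact_force: [0.6, 0.9, -0.1]
gripper_width: 0.0743
13.5333 [ 0.09945113 -0.22323998 -0.29442247] (array([30.6,  1.8,  1.2]), array([-0.65, -0.08,  0.25])) 0.07466164649937157
```

View pics/z9.png

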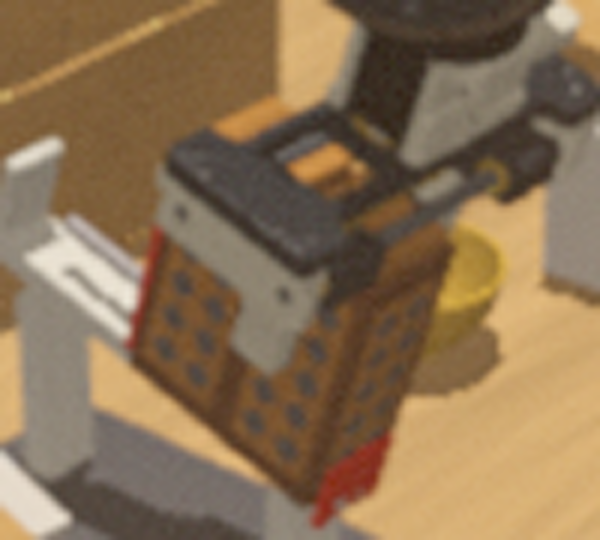

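Both towers stand and the force reads zero, so I'll retract straight back along the tool axis.

```bash
python3 -m inch '0 -0.001 -0.005 0 0 0 0.85;0 0 -0.015 0 0 0 0.85;0 0 -0.025 0 0 0 0.85;0 0 -0.03 0 0 0 0.85;0 0 -0.03 0 0 0 0.85;0 0 -0.03 0 0 0 0.85;0.03 0 -0.02 0 0 0 0.85;0.035 0 0 0 0 0 0.85;0.035 0 0 0 0 0 0.85;0 -0.035 0 0 0 0 0.85;0 -0.035 0 0 0 0 0.85;0 -0.035 0 0 0 0 0.85;0 -0.035 0 0 0 0 0.85;0 -0.035 0 0 0 0 0.85;0 0 0 0 0 0 0.85'
python3 - <<'E'
from h import *
for c in('top','side'):cv2.imwrite(f'pics/{c}10.png',r.capture(c)[:,:,::-1])
s=r.get_state();print(s['time_s'],s['contact_force'],s['tcp_pos'])
R,o=DK;out=[]
for c,og in(('top',(295,150)),('side',(255,140))):
    m=crop(cv2.imread(f'pics/{c}10.png'),*og,100,100,6)
    for x in(.027,.081): draw(m,(TW+[x,0,0])@R.T+o,c,(0,255,0),6,np.array(og))
    out.append(m)
    cv2.imwrite(f'pics/zz{c}.png',crop(cv2.imread(f'pics/{c}10.png'),*og,100,100,6))
cv2.imwrite('pics/z10.png',cv2.resize(np.hstack(out),(800,400)))
E
```

```text
time_s: 14.78
tcp_pos: [0.4494, -0.2215, 0.2707]
eef_rot: [-179.9, 17.8, 179.5]
contact_force: [0.5, 0.2, 1.0]
gripper_width: 0.0743
14.8833 [ 0.40340227 -0.17684889  0.01510874] [ 0.44932015 -0.21830748  0.270209  ]
```

View pics/z10.png

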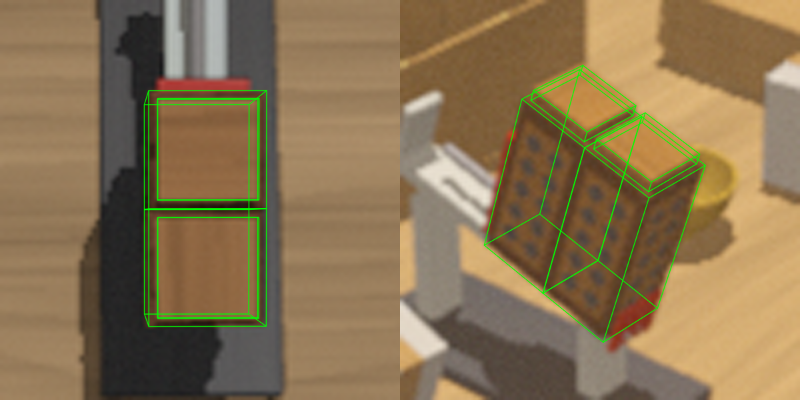

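View pics/zztop.png

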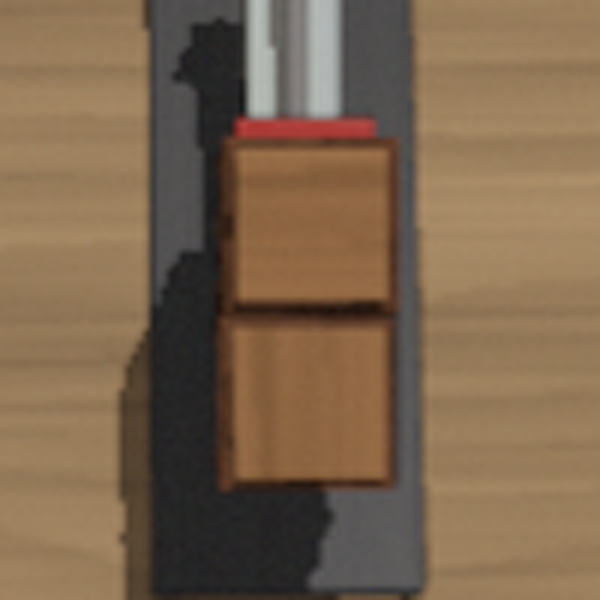

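View pics/zzside.png

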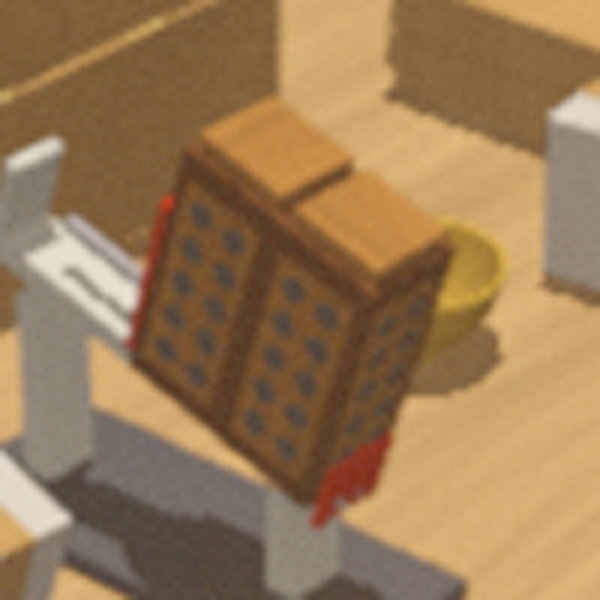

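View pics/side10.png

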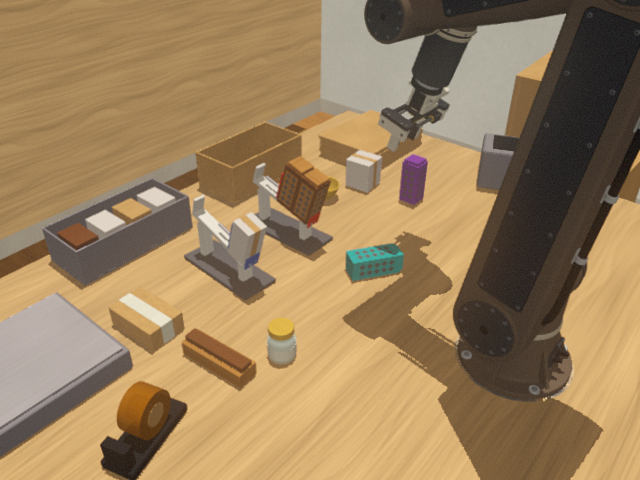

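Everything matches the expected end pose: origins at 27 mm and 81 mm, upright, and centred to about 1 mm. I'll let the arm settle, check for motion against the last picture, then hand in.

```bash
python3 -m inch '0 0 0 0 0 0 0.85;0 0 0 0 0 0 0.85;0 0 0 0 0 0 0.85;0 0 0 0 0 0 0.85;0 0 0 0 0 0 0.85;0 0 0 0 0 0 0.85;0 0 0 0 0 0 0.85;0 0 0 0 0 0 0.85'
python3 - <<'E'
from h import *
b=cv2.imread('pics/top10.png')[150:250,295:395].astype(int);a=r.capture('top')[150:250,295:395,::-1].astype(int)
print('diff',np.abs(a-b).mean(),np.abs(cv2.blur(a.astype(np.float32),(5,5))-cv2.blur(b.astype(np.float32),(5,5))).max(),r.get_state()['qd'].round(2))
print(r.close_job())
E
```

```text
time_s: 15.55
tcp_pos: [0.45, -0.2162, 0.2702]
eef_rot: [-180.0, 17.8, 179.8]
contact_force: [-0.2, -0.6, 0.1]
gripper_width: 0.0748
diff 0.9976 1.6800003 [-0.17  0.03  0.03  0.04  0.01 -0.01]
the job is handed in; nothing more can be done
None
```

The brown carved tower is now in the red-fronted stand, in front of the old tower, and the job is handed in at about 15.6 s of the 48 s allowed. No verdict is reported.

**What I did:** I gripped the tower at 60 N and tilted it to match the rail, leaning very slightly so its bottom edge met the old tower first. I then pushed the row back by an estimated 59 mm, lowered the tower onto the rail behind the stop, eased it forward against the stop, let go and backed away.

**Last checks:**
- **Position:** the final pictures from both cameras match the models at 27 mm and 81 mm up the rail. Both towers look upright, square, tight together and centred to about 1–2 mm.
- **At rest:** pictures taken about 0.7 s apart showed no movement of the towers. The arm was clear, with near-zero contact force.
- **Other things on the bench:** none appears to have moved. I judged this by eye from the final side picture.

**Limits of these checks:**
- The stand's position is a camera fit good to 1–2 mm; one corner of the old tower disagreed by about 2 px.
- The pusher's travel was inferred from the arm's position rather than read directly.
- The force on the rail was not measured directly. At touchdown the wrist force rose by about 12 N along the rail's normal.

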